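Fill the spice drawer and slide it shut

ROBOT

A 6-joint arm with a two-finger parallel gripper is mounted at the origin on the work surface. World frame = base frame: x ahead of the robot, y to its left, z up, the work surface at z = 0. Lengths are in m, angles in rad, forces in N, time in s.
With the tool pointing down it reaches from about 0.35 to 0.95 m from the base axis. Payload 17.4 kg.
Tool frame: the origin (TCP) lies on the centre line of the jaws, within the pads' length; the fingertips stand 14 mm ahead of it and the grasp point (between the pads) lies 5 mm behind it (arm.tip_reach is the distance from the TCP to the fingertips, in m); z points along the fingers, y is the line along which they close (so a half turn about z gives the same grasp; the last joint's range is limited). The gripper opens to 93 mm and grips with 3 to 60 N. Pads are 15 mm wide; open, the fingers measure 128 mm over their backs; the gripper's body (75 mm by 188 mm) begins 65 mm behind the grasp point.
Start: joints at [1.137, 0.116, 1.442, -0, 1.584, -0.038], TCP at [0.26, 0.623, 0.233] pointing down, gripper open.
Joint ranges: [-2.83, 2.83], [-0.83, 2.19], [0.07, 2.5], [-1.14, 4.28], [0.01, 3], [-2.97, 2.97]. Speed limits (rad/s): [1.89, 1.89, 2.22, 3.14, 3.14, 3.14].

INTERFACE

Orientations are given as a rotation vector (axis times angle).
In Python, from workcell import arm gives the robot as it stands.
- The arm moves only by the shell command python3 -m inch 'ROWS' [FORCE]. ROWS is a JSON object of lists of equal length, an entry for each row: "delta_pos": the shift along the tool's x, y, z in m, a list of three; "delta_rot": the turn, a rotation vector about the tool's x, y, z in rad, a list of three; "hand": the finger opening in m, from 0 to 0.093. A call has 1 to 10 rows; each row shifts and turns the commanded pose from where the row before left it, along the tool's axes as they then stand; what a row does not reach is not made up. A row lasts 1/8 s, in which the tool goes at most 62.5 mm and 10.7 degrees, less where a joint would pass 70% of its speed; a pose out of reach is approached as far as the arm can. A call is refused whole if a number of a shift passes 0.0625 or a number of a turn 0.188, either way. A call with a gripper value outside its range is refused whole. The fingers move at their own pace and stop on an object; FORCE is the grip in N (left out, the last holds). Time passes only in rows, so rows that do not move let the fingers close. It gives the time, the measured TCP pose, the force, the opening and the grip force at its end, in the units of the state.
- arm.sense(): the state, without advancing time (a new reading comes with each control period).
- arm.capture(name): name is "side" or "top" or "wrist"; returns a dict with "frame" (400x640x3 uint8, red, green, blue), "range_z" (400x640 float32, m along the optical axis (not along the pixel's ray), 0 where there is no reading), "mtx" (3x3 intrinsics, pixels), "world_from_camera" (4x4, takes a point from camera to world coordinates). Camera axes: x right, y up, looking along -z (the intrinsics and any distortion apply to the point x, -y, -z); pixel columns grow to the right and rows downward; lengths in m; the calibration is good to about 2 mm. A picture is of the moment at which its call begins.
- arm.finish_job(): hands the job in; it is judged then, once.
Trained networks look in a picture, given as the dict that the camera call returned (one of the last four; its "shot" number tells which), for a name from the list of things; names that differ only in an ending like _2 or _b are one class to them, and where a whole thing is asked for, a point or a joint stands for the part that bears it (a point fixed in the world has none). Each returns a list of dicts, best first, with "conf" (0 to 1); they miss things now and then, are a little off and sometimes report something else, mostly with a low value. They report only what shows in the picture. A call takes as long as a camera call. They do not tell look-alikes from the thing itself.
- arm.boxes_of(picture, name): "bbox" ([centre column, centre row, width, height] in pixels, round what is visible of it).
The state is a dict: "time": time; "joint_positions": joint angles; "joint_velocities": joint speeds; "effort": joint torques, N m; "tool_pos": TCP position; "tool_rot": TCP orientation; "contact_force": force on the tool from outside, world axes, zero at the start; "ft_torque": the same for the moment, N m; "gripper_width": finger opening in m; "gripper_force": force on a finger pad.
Only numpy, scipy, OpenCV 4.12 (cv2) and the standard library are available. Lean on these libraries where they do the work, as an engineer would, in place of code of your own. Each camera call takes 0.05 s, during which the arm holds its last target. There are 200 camera calls.

TASK

One place in the front row of the open spice drawer is still empty. Set the loose pot that will not stick up above the drawer's rim upright into it without dropping it, then slide the drawer fully shut so that the cabinet's front edge sweeps freely over the packed pots. Leave the other loose pot standing where it is.

Things in the scene. Friction and masses are not known exactly. Their poses are not given: they have to be found in the camera images.
- short_pot_center (a point): The short spice pot: round terracotta-coloured body 52 mm across with a wooden lid, and on the lid an upright round wooden knob 22 mm across. 70 mm high in all: body with lid 36 mm, knob the upper 34 mm. About 0.18 kg. The point is on its axis half-way up (35 mm above its underside); z is its axis, pointing up. It stands on the table.
- tall_pot_center (a point): The tall spice pot: blue ceramic body 52 mm across, with the same kind of wooden lid and knob (22 mm across, 34 mm high), 100 mm high in all (body with lid 66 mm). About 0.26 kg. The point is on its axis half-way up (50 mm above its underside), z up. It stands on the table.
- gap (a point): Empty place, middle of the drawer's front row: where a 70 mm pot's centre rests, 35 mm above the drawer floor, 41 mm below its rim; moves with the drawer. x: closing direction, y along the row, z up. Place 70 mm (x) by 72 mm (y). Fixed like pots (56 wide, same knobs) stand 64 mm to each side in y. Drawer front's outer face 49 mm off towards -x. Cabinet top 57 mm above, its underside 4 mm above the rim.
- drawer (a joint): How far the drawer is out of the low wooden cabinet, m: 0 shut (white front flush), 0.14 end of travel; starts 0.11 to 0.135. About 1.5 N of friction; stays where left. Steel bar handle on the front, 100 mm along the row, its axis 84 mm from the empty place's point towards -x, at y 0, 15 mm above it, 35 mm off the front face.
Things that resemble listed ones, but are neither listed nor needed, are in the scene too. What is shaped like the part that bears short_pot_center but green is not meant.

How it is judged:
On the way:
1. the short pot stands released in the empty place of the open drawer (horizontal distance between short_pot_center and gap below 0.02 m and z of short_pot_center in the frame of gap between -0.008 and 0.008 m and angle between short_pot_center's own z axis and vertical below 0.17 rad and contact force between the fingers and short_pot below 0.1 N and value of joint drawer above 0.08 m), for 0.2 s.
At the end, for the whole second after the job is handed in: The drawer is shut to within 8 mm; the short pot stands in the empty place (its centre within 20 mm of the point sideways and 8 mm in height, upright within 10 degrees), at rest; the tall pot stands upright within 30 mm of where it was (horizontal distance between short_pot_center and gap below 0.02 m and z of short_pot_center in the frame of gap between -0.008 and 0.008 m and angle between each of short_pot_center, tall_pot_center's own z axis and vertical below 0.17 rad and value of joint drawer below 0.008 m and linear speed of short_pot below 0.02 m/s and distance of tall_pot_center from where it was at the start of the episode below 0.03 m); the robot touches nothing.
It fails at once if the short pot falls freely from more than 3 cm (linear speed of short_pot above 0.8 m/s and contact force between the fingers and short_pot below 0.1 N).
It fails at once if the tall pot is pushed more than 30 mm or knocked over (not (distance of tall_pot_center from where it was at the start of the episode below 0.03 m and angle between tall_pot_center's own z axis and vertical below 0.17 rad)).
It also fails if it takes over 50 s, if anything falls off the work surface, if the arm or the gripper's body presses on something with over 40 N, if the wrist force passes 120 N, or if a joint passes its speed limit or range.

## Working session

There is one attempt and no reset: what is moved stays moved. The work goes in short steps, Python scripts to look and compute and a shell command to move; the robot and the scene stay as the last step left them, time stands still between calls to the robot, and variables do not carry over. Pictures are saved under pics/ and viewed, at most 10 in all, crops included, and the job is handed in when it is done.

```bash
mkdir -p pics
cat > h.py <<'E'
import numpy as np, cv2
from workcell import arm
def pts(c):
    d=c["range_z"]; K=np.array(c["mtx"]); T=np.array(c["world_from_camera"])
    v,u=np.mgrid[0:d.shape[0],0:d.shape[1]]
    x=(u-K[0,2])/K[0,0]*d; y=(v-K[1,2])/K[1,1]*d
    P=np.stack([x,-y,-d,np.ones_like(d)],-1)@T.T
    P=P[...,:3]; P[d==0]=np.nan
    return P
def save(c,n): cv2.imwrite(f"pics/{n}.png",c["frame"][...,::-1])
E
python3 - <<'E'
from h import *
np.set_printoptions(precision=3,suppress=True)
for n in ["top","side"]:
    c=arm.capture(n); save(c,n+"0"); P=pts(c)
    np.save(n+"0.npy",P)
    for k in ["short_pot_center","tall_pot_center","drawer"]:
        for b in arm.boxes_of(c,k):
            u,v,w,h=b["bbox"]; print(n,k,round(b["conf"],2),np.round(b["bbox"]),P[int(v),int(u)])
s=arm.sense(); print(s["time"],s["tool_pos"],s["tool_rot"],s["joint_positions"])
E
```

```text
top short_pot_center 0.94 [450. 155.  27.  24.] [ 0.641 -0.387  0.05 ]
top short_pot_center 0.59 [410. 166.  22.  26.] [ 0.615 -0.296  0.055]
top tall_pot_center 0.91 [378. 230.  26.  24.] [ 0.467 -0.214  0.092]
top drawer 0.57 [248. 167.  89. 108.] [0.625 0.078 0.019]
side short_pot_center 0.65 [376. 256.  23.  33.] [ 0.619 -0.313  0.037]
side short_pot_center 0.61 [405. 279.  25.  30.] [ 0.64  -0.407  0.053]
side tall_pot_center 0.7 [300. 243.  20.  35.] [ 0.465 -0.25   0.067]
side drawer 0.97 [319. 159.  87.  63.] [0.607 0.017 0.087]
0.4 [0.26  0.623 0.233] [-0.618 -3.08   0.   ] [ 1.137  0.116  1.442 -0.     1.584 -0.038]
```

View pics/top0.png

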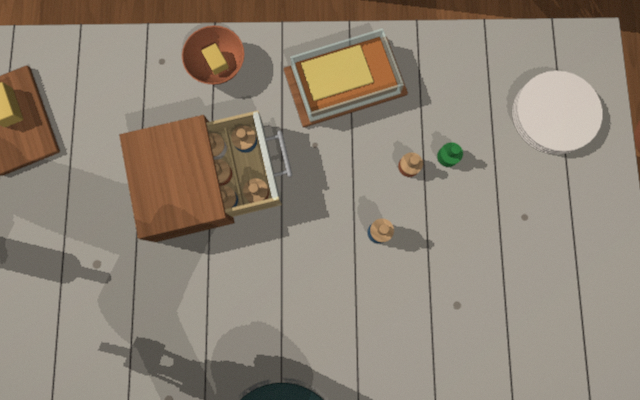

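View pics/side0.png

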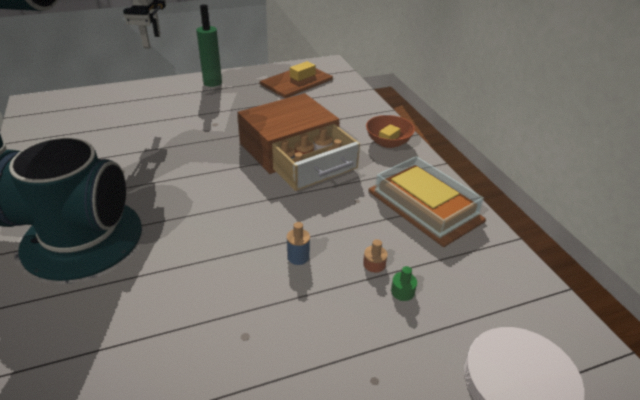

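The top view shows the terracotta pot at (410,166), the tall blue one at (380,231), and the green decoy at (450,155). The drawer's front row is beside its white front (268,158), with the gap between the pots at (245,137) and (258,188). The handle is at (284,155).

Run:
```python
from h import *
np.set_printoptions(precision=3,suppress=True)
P=np.load("top0.npy")
v,u=np.mgrid[0:400,0:640]
def sel(x0,x1,y0,y1,z0,z1): return (u>=x0)&(u<=x1)&(v>=y0)&(v<=y1)&(P[...,2]>z0)&(P[...,2]<z1)
for n,b in dict(short=(395,425,148,180),tall=(362,395,215,245)).items():
    m=sel(*b,.02,.2); print(n,"zmax",P[m][:,2].max())
    t=P[m]; 
    k=t[t[:,2]>t[:,2].max()-.006]; print(" knob",len(k),k.mean(0),k[:,:2].min(0),k[:,:2].max(0))
# cabinet top
m=sel(110,235,110,245,.02,.2); z=P[m][:,2]; print("hist",np.histogram(z,bins=np.arange(.02,.16,.01)))
zt=np.median(z[z>.075]); m=m&(abs(P[...,2]-zt)<.006); q=P[m][:,:2].astype(np.float32)
print("cab",zt,cv2.minAreaRect(q),cv2.boxPoints(cv2.minAreaRect(q)))
# drawer parts
m=sel(205,300,105,215,.06,.2)
q=P[m]; q=q[q[:,2]<zt-.008]; print("rim",np.percentile(q[:,2],[10,50,90]),cv2.boxPoints(cv2.minAreaRect(q[:,:2].astype(np.float32))))
f=arm.capture("top")["frame"]
cv2.imwrite("pics/drw.png",cv2.resize(f[100:225,195:305][...,::-1],None,fx=5,fy=4.8,interpolation=2))
```

```text
short zmax 0.07200658270586269
 knob 66 [ 0.623 -0.302  0.069] [ 0.614 -0.312] [ 0.633 -0.291]
tall zmax 0.10268096922849657
 knob 75 [ 0.466 -0.224  0.099] [ 0.455 -0.234] [ 0.477 -0.215]
hist (array([ 175,  173,  236,  859,  149,  139,  220,  224, 6558, 2924,    0,
          0,    0,    0]), array([0.02, 0.03, 0.04, 0.05, 0.06, 0.07, 0.08, 0.09, 0.1 , 0.11, 0.12,
       0.13, 0.14, 0.15, 0.16]))
cab 0.10899362914704169 ((0.5855174660682678, 0.23090708255767822), (0.23772817850112915, 0.19110456109046936), 13.128975868225098) [[0.448 0.297]
 [0.491 0.111]
 [0.723 0.165]
 [0.68  0.351]]
rim [0.068 0.088 0.094] [[ 0.499  0.118]
 [ 0.538 -0.041]
 [ 0.758  0.012]
 [ 0.72   0.171]]
```

View pics/drw.png

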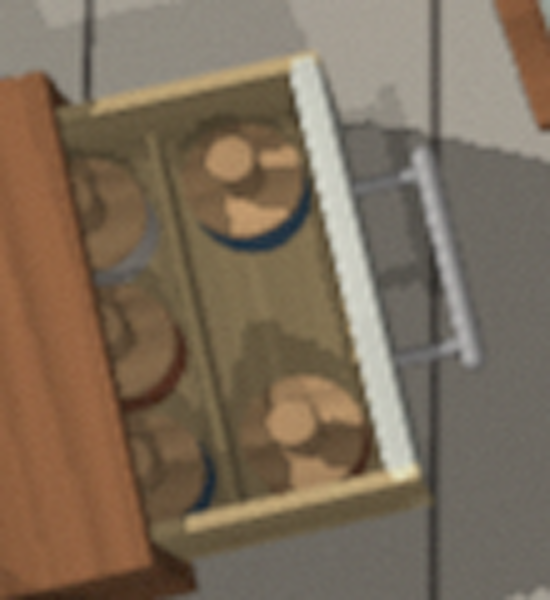

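The crop shows the gap in the front row between the two knobs, at crop pixels (232,158) and (293,422). It also shows the handle running from (420,150) to (470,360).

Run:
```python
from h import *
np.set_printoptions(precision=3,suppress=True)
P=np.load("top0.npy"); S=np.load("side0.npy")
for (a,b) in [(241.4,132.9),(253.6,187.9),(283.5,150),(279,132),(289,174),(268,158)]:
    q=P[int(b)-2:int(b)+4,int(a)-2:int(a)+4].reshape(-1,3); k=q[q[:,2]>q[:,2].max()-.006]; print(a,b,k.mean(0))
th=np.radians(13.13); xg=np.array([-np.sin(th),np.cos(th)]); yg=np.array([-np.cos(th),-np.sin(th)])
# drawer frame profile: points of drawer area along xg
q=P[100:220,205:305].reshape(-1,3); s=q[:,:2]@xg; t=q[:,:2]@yg
for z0,z1 in [(.055,.08),(.082,.1)]:
    m=(q[:,2]>z0)&(q[:,2]<z1); h=np.histogram(s[m],bins=np.arange(-.24,.06,.006)); print(z0,[(round(float(b),3),int(c)) for c,b in zip(*h) if c>3])
m=(q[:,2]>.085)&(q[:,2]<.1); print("t range",np.percentile(t[m],[1,99]))
m=(q[:,2]>.055)&(q[:,2]<.08)&(s<np.percentile(s[(q[:,2]>.055)],3)); print("handle",q[m].mean(0),s[m].min(),t[m].min(),t[m].max())
for n,A in [("top",P),("side",S)]:
    m=(A[...,2]>.14)&(A[...,2]<.5)&(A[...,0]>.2)&(A[...,0]<1.2)&(abs(A[...,1])<.9)
    r=A[m]; H,_,_=np.histogram2d(r[:,0],r[:,1],bins=[np.arange(.2,1.2,.1),np.arange(-.9,.91,.1)])
    print(n,[(round(.2+.1*i,1),round(-.9+.1*j,1),int(H[i,j])) for i,j in np.argwhere(H>5)])
```

```text
241.4 132.9 [0.686 0.083 0.087]
253.6 187.9 [0.561 0.055 0.087]
283.5 150 [ 0.647 -0.009  0.072]
279 132 [0.688 0.001 0.071]
289 174 [nan nan nan]
268 158 [0.623 0.024 0.093]
0.055 [(-0.162, 111), (-0.156, 116), (-0.15, 20), (-0.144, 18), (-0.138, 19), (-0.132, 19), (-0.126, 54), (-0.12, 5), (-0.114, 4), (-0.108, 9), (-0.102, 18), (-0.096, 22), (-0.09, 35), (-0.084, 53), (-0.078, 36), (-0.072, 37), (-0.066, 28), (-0.06, 23), (-0.054, 29), (-0.048, 20), (-0.042, 13), (-0.036, 19), (-0.03, 17), (-0.024, 29), (-0.018, 42), (-0.012, 73), (-0.006, 70), (0.0, 21)]
0.082 [(-0.126, 58), (-0.12, 252), (-0.114, 252), (-0.108, 59), (-0.102, 24), (-0.096, 22), (-0.09, 25), (-0.084, 52), (-0.078, 71), (-0.072, 76), (-0.066, 47), (-0.06, 24), (-0.054, 23), (-0.048, 23), (-0.042, 26), (-0.036, 23), (-0.03, 25), (-0.024, 22), (-0.018, 24), (-0.012, 46), (-0.006, 101)]
t range [-0.726 -0.518]
handle [ 0.644 -0.014  0.071] -0.22962512429148318 -0.7357339656410055 -0.5689094183000772
top []
side [(np.float64(0.2), np.float64(0.5), 764), (np.float64(0.2), np.float64(0.6), 235), (np.float64(0.3), np.float64(0.6), 69), (np.float64(0.4), np.float64(0.6), 11), (np.float64(0.4), np.float64(0.7), 611)]<stdin>:5: RuntimeWarning: Mean of empty slice.
  ret = um.true_divide(
```

The numbers agree: knob spacing is 128 mm, the front face is 49 mm off, and the handle is 84 mm off. The gap is at about (0.6235, 0.069), yaw 13°, drawer about 0.12 out. Moving over the short pot.

```bash
python3 -m inch '{"delta_pos":[[-0.043,-0.0445,0],[-0.043,-0.0445,0],[-0.043,-0.0445,0],[-0.043,-0.0445,0],[-0.043,-0.0445,0],[-0.043,-0.0445,0],[-0.043,-0.0445,0],[-0.043,-0.0445,0],[-0.043,-0.0445,0],[-0.043,-0.0445,0]],"delta_rot":[[0,0,0],[0,0,0],[0,0,0],[0,0,0],[0,0,0],[0,0,0],[0,0,0],[0,0,0],[0,0,0],[0,0,0]],"hand":[0.05,0.05,0.05,0.05,0.05,0.05,0.05,0.05,0.05,0.05]}' 20
python3 -m inch '{"delta_pos":[[-0.043,-0.0445,0],[-0.043,-0.0445,0],[-0.043,-0.0445,0],[-0.043,-0.0445,0],[-0.043,-0.0445,0],[-0.043,-0.0445,0],[0,0,0]],"delta_rot":[[0,0,0],[0,0,0],[0,0,0],[0,0,0],[0,0,0],[0,0,0],[0,0,0]],"hand":[0.05,0.05,0.05,0.05,0.05,0.05,0.05]}' 20
```

```text
time: 1.7
tool_pos: [0.4858, 0.0444, 0.233]
tool_rot: [0.618, 3.079, 0.0]
contact_force: [0.7, 0.1, 0.5]
gripper_width: 0.05
gripper_force: 0.0
time: 2.58
tool_pos: [0.6208, -0.3028, 0.2308]
tool_rot: [-0.622, -3.077, -0.0]
contact_force: [-0.3, 1.0, -0.5]
gripper_width: 0.0503
gripper_force: 0.0
```

```bash
python3 -m inch '{"delta_pos":[[0,0,0.013],[0,0,0.013],[0,0,0.013],[0,0,0.013],[0,0,0.013],[0,0,0.013],[0,0,0]],"delta_rot":[[0,0,0.158],[0,0,0.158],[0,0,0.158],[0,0,0.158],[0,0,0.158],[0,0,0.158],[0,0,0]],"hand":[0.05,0.05,0.05,0.05,0.05,0.05,0.05]}' 20
python3 - <<'E'
from h import *
from scipy.spatial.transform import Rotation as R
np.set_printoptions(precision=4,suppress=True)
c=arm.capture("wrist"); save(c,"w1"); P=pts(c).reshape(-1,3)
s=arm.sense(); M=R.from_rotvec(s["tool_rot"]).as_matrix(); print(s["tool_pos"],M.round(3).tolist(),s["joint_positions"])
m=(np.hypot(P[:,0]-.623,P[:,1]+.302)<.03)
for z0,z1 in [(.062,.08),(.03,.042)]:
    k=P[m&(P[:,2]>z0)&(P[:,2]<z1)]; 
    if len(k)>5: print(len(k),k.mean(0),(k.min(0)+k.max(0))/2,np.ptp(k,axis=0),"tool delta",M.T@(np.r_[((k.min(0)+k.max(0))/2)[:2],.055]-s["tool_pos"]))
E
```

```text
time: 3.45
tool_pos: [0.6202, -0.2985, 0.154]
tool_rot: [-1.953, -2.459, 0.0]
contact_force: [0.1, 0.9, -0.5]
gripper_width: 0.0502
gripper_force: 0.0
[ 0.6204 -0.2988  0.1548] [[-0.229, 0.973, -0.0], [0.973, 0.229, 0.0], [0.0, -0.0, -1.0]] [-0.4858  0.1752  1.5023  0.0001  1.4643 -0.7168]
552 [ 0.6229 -0.3031  0.0698] [ 0.6233 -0.3041  0.0672] [0.0215 0.0214 0.0105] tool delta [-0.0059  0.0016  0.0998]
1697 [ 0.6221 -0.3006  0.0364] [ 0.6231 -0.3044  0.0361] [0.0517 0.0517 0.0113] tool delta [-0.0061  0.0013  0.0998]
```

View pics/w1.png

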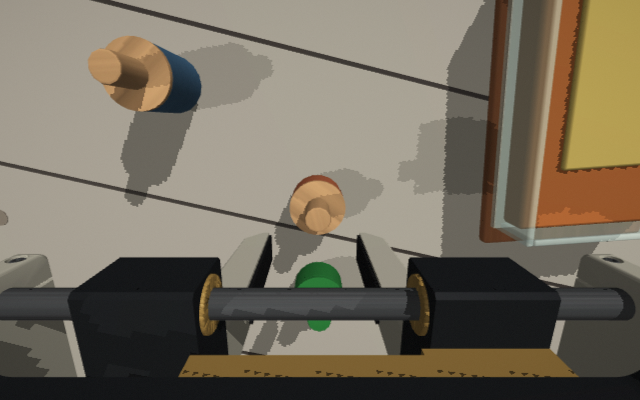

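The wrist view shows the terracotta pot at (318,205), in line with the jaws, and the tall pot well clear at (130,75). Correct by x −6 mm, y +1.3 mm, z +100 mm, then close.

```bash
python3 -m inch '{"delta_pos":[[-0.006,0.0013,0.02],[0,0,0.03],[0,0,0.03],[0,0,0.02],[0,0,0],[0,0,0],[0,0,0],[0,0,0],[0,0,0]],"delta_rot":[[0,0,0],[0,0,0],[0,0,0],[0,0,0],[0,0,0],[0,0,0],[0,0,0],[0,0,0],[0,0,0]],"hand":[0.05,0.05,0.05,0.05,0.05,0.015,0.015,0.015,0.015]}' 20
python3 -m inch '{"delta_pos":[[0,0,-0.02],[0,0,-0.05],[0,0,-0.05],[0,0,0],[0,0,0]],"delta_rot":[[0,0,0],[0,0,0],[0,0,0],[0,0,0],[0,0,0]],"hand":[0.015,0.015,0.015,0.015,0.015]}' 20
python3 -c "
from workcell import arm
print(arm.sense()['joint_positions'])"
```

```text
time: 4.62
tool_pos: [0.6235, -0.305, 0.0552]
tool_rot: [1.955, 2.458, 0.0]
contact_force: [0.7, -0.3, 1.1]
gripper_width: 0.0214
gripper_force: 20.0
time: 5.25
tool_pos: [0.6229, -0.3048, 0.1745]
tool_rot: [-1.955, -2.458, 0.0]
contact_force: [-0.3, 0.0, -2.8]
gripper_width: 0.0219
gripper_force: 20.0
[-4.91884727e-01  1.76284256e-01  1.46902345e+00 -3.31215447e-05
  1.49673305e+00 -7.18841261e-01]
```

```bash
python3 -m inch '{"delta_pos":[[0.0454,0.0107,0],[0.0454,0.0107,0],[0.0454,0.0107,0],[0.0454,0.0107,0],[0.0454,0.0107,0],[0.0454,0.0107,0],[0.0454,0.0107,0],[0.0454,0.0107,0],[0,0,0]],"delta_rot":[[0,0,0],[0,0,0],[0,0,0],[0,0,0],[0,0,0],[0,0,0],[0,0,0],[0,0,0],[0,0,0]],"hand":[0.015,0.015,0.015,0.015,0.015,0.015,0.015,0.015,0.015]}' 20
python3 - <<'E'
from h import *
from scipy.spatial.transform import Rotation as R
np.set_printoptions(precision=4,suppress=True)
c=arm.capture("wrist"); save(c,"w2"); P=pts(c).reshape(-1,3)
s=arm.sense(); M=R.from_rotvec(s["tool_rot"]).as_matrix(); print(s["tool_pos"],s["gripper_width"])
kk=[]
for x,y in [(.686,.083),(.561,.055)]:
    k=P[(np.hypot(P[:,0]-x,P[:,1]-y)<.02)&(P[:,2]>.08)&(P[:,2]<.091)]; print(len(k),k.mean(0),(k.min(0)+k.max(0))/2,np.ptp(k,axis=0))
    kk.append((k.min(0)+k.max(0))/2)
g=(kk[0]+kk[1])/2; print(g,"delta",M.T@(np.r_[g[:2],.0725]-s["tool_pos"]))
xg=-M[:2,0]*-1; sP=P[:,:2]@xg; m=(P[:,2]>.087)&(P[:,2]<.098)&(np.hypot(P[:,0]-g[0],P[:,1]-g[1])<.06)&(sP<g[:2]@xg-.03)
print("rim s rel gap",np.percentile(sP[m],[2,50,98])-g[:2]@xg, np.median(P[m][:,2]))
E
```

```text
time: 6.38
tool_pos: [0.624, 0.0709, 0.1729]
tool_rot: [-1.95, -2.46, 0.002]
contact_force: [-0.3, -0.5, -2.9]
gripper_width: 0.0216
gripper_force: 20.0
[0.6241 0.0693 0.173 ] 0.02133262419715261
574 [0.6834 0.0852 0.0876] [0.6842 0.0844 0.0852] [0.0214 0.021  0.0101]
570 [0.5607 0.0566 0.0878] [0.5602 0.0556 0.0853] [0.021  0.0212 0.01  ]
[0.6222 0.07   0.0852] delta [ 0.0011 -0.0014  0.1005]
rim s rel gap [-0.0372 -0.0355 -0.0349] 0.09180534875374008
```

View pics/w2.png

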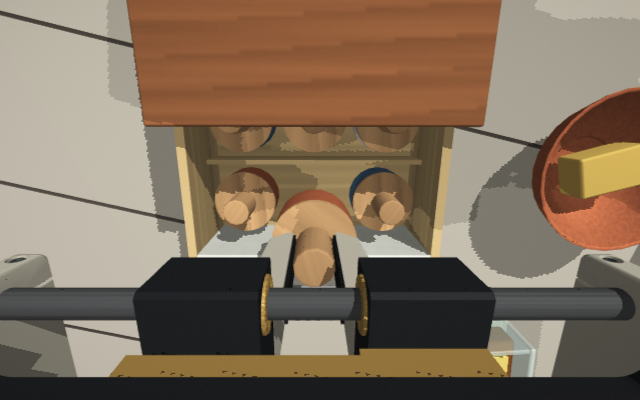

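The wrist view shows the pot hanging upright between the neighbour knobs at (238,208) and (390,208), centred over the gap. Lowering, with the last few mm slow.

```bash
python3 -m inch '{"delta_pos":[[0.001,-0.0014,0.015],[0,0,0.02],[0,0,0.02],[0,0,0.02],[0,0,0.015],[0,0,0.006],[0,0,0]],"delta_rot":[[0,0,0],[0,0,0],[0,0,0],[0,0,0],[0,0,0],[0,0,0],[0,0,0]],"hand":[0.015,0.015,0.015,0.015,0.015,0.015,0.015]}' 20
python3 -m inch '{"delta_pos":[[0,0,0.0015],[0,0,0.001],[0,0,0]],"delta_rot":[[0,0,0],[0,0,0],[0,0,0]],"hand":[0.015,0.015,0.015]}' 20
```

```text
time: 7.3
tool_pos: [0.6233, 0.0689, 0.0785]
tool_rot: [-1.955, -2.459, 0.0]
contact_force: [-0.1, 0.5, -1.8]
gripper_width: 0.0212
gripper_force: 20.0
time: 7.68
tool_pos: [0.6233, 0.0689, 0.0764]
tool_rot: [1.955, 2.459, 0.0]
contact_force: [1.0, -0.3, -2.6]
gripper_width: 0.0217
gripper_force: 20.0
```

```bash
python3 -m inch '{"delta_pos":[[0,0,0.0015],[0,0,0.0015],[0,0,0]],"delta_rot":[[0,0,0],[0,0,0],[0,0,0]],"hand":[0.015,0.015,0.015]}' 20
python3 -m inch '{"delta_pos":[[0,0,0.001],[0,0,0]],"delta_rot":[[0,0,0],[0,0,0]],"hand":[0.015,0.015]}' 20
```

```text
time: 8.05
tool_pos: [0.6233, 0.0689, 0.0732]
tool_rot: [1.955, 2.459, 0.0]
contact_force: [0.0, 1.4, -2.0]
gripper_width: 0.0217
gripper_force: 20.0
time: 8.3
tool_pos: [0.6234, 0.0688, 0.073]
tool_rot: [1.955, 2.458, 0.0]
contact_force: [-4.0, -0.4, 6.9]
gripper_width: 0.0219
gripper_force: 20.0
```

The pot is on the drawer floor (about 7 N up). Release and rise.

```bash
python3 -m inch '{"delta_pos":[[0,0,0],[0,0,0],[0,0,0],[0,0,0],[0,0,-0.01],[0,0,-0.03],[0,0,-0.05],[0,0,0]],"delta_rot":[[0,0,0],[0,0,0],[0,0,0],[0,0,0],[0,0,0],[0,0,0],[0,0,0],[0,0,0]],"hand":[0.04,0.04,0.04,0.04,0.04,0.04,0.04,0.04]}' 20
python3 - <<'E'
from h import *
np.set_printoptions(precision=4,suppress=True)
c=arm.capture("wrist"); save(c,"w3"); P=pts(c).reshape(-1,3)
s=arm.sense(); print(s["tool_pos"],s["gripper_width"])
for x,y in [(.684,.084),(.622,.07),(.560,.056)]:
    k=P[(np.hypot(P[:,0]-x,P[:,1]-y)<.02)&(P[:,2]>.08)&(P[:,2]<.095)]; print(len(k),(k.min(0)+k.max(0))/2,np.percentile(k[:,2],80),np.ptp(k,axis=0))
E
```

```text
time: 9.3
tool_pos: [0.6248, 0.069, 0.1674]
tool_rot: [1.952, 2.455, 0.007]
contact_force: [0.3, -0.1, -1.2]
gripper_width: 0.0398
gripper_force: 0.0
[0.624  0.0689 0.1648] 0.04021248731489129
592 [0.6842 0.0847 0.0852] 0.08873031073337348 [0.0209 0.0209 0.0101]
583 [0.6219 0.0696 0.085 ] 0.08879171424166452 [0.0216 0.021  0.0098]
609 [0.5603 0.0557 0.0853] 0.0888014022142128 [0.021  0.0211 0.0105]
```

View pics/w3.png

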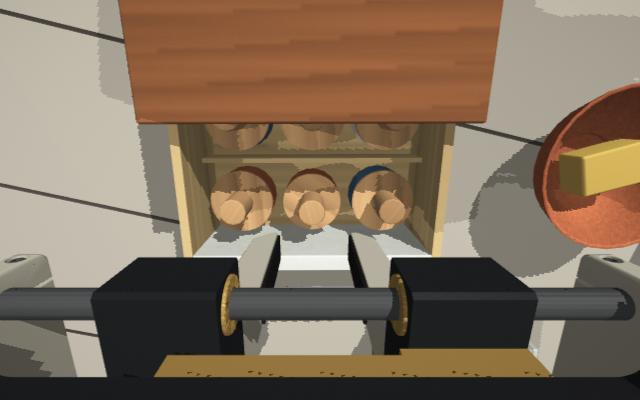

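All three knobs stand in line at (232,210), (311,212), (390,208), and the pot is within 1 mm of the gap. Now I go out in front of the handle, close the fingers, and descend.

```bash
python3 -m inch '{"delta_pos":[[-0.028,-0.0015,0],[-0.028,0,0],[-0.028,0,0],[-0.028,0,0],[0,0,0],[0,0,0.03],[0,0,0.04],[0,0,0.032],[0,0,0]],"delta_rot":[[0,0,0],[0,0,0],[0,0,0],[0,0,0],[0,0,0],[0,0,0],[0,0,0],[0,0,0],[0,0,0]],"hand":[0,0,0,0,0,0,0,0,0]}' 20
python3 - <<'E'
from h import *
from scipy.spatial.transform import Rotation as R
np.set_printoptions(precision=4,suppress=True)
c=arm.capture("wrist"); P=pts(c).reshape(-1,3)
s=arm.sense(); M=R.from_rotvec(s["tool_rot"]).as_matrix(); Q=(P-s["tool_pos"])@M
m=(P[:,2]>.103)&(P[:,2]<.118)&(Q[:,0]>.1)&(abs(Q[:,1])<.05); print("cab edge x",np.percentile(Q[m,0],[.5,2,50]))
m=(P[:,2]>.088)&(P[:,2]<.1)&(Q[:,0]>.03)&(Q[:,0]<.1)&(abs(Q[:,1])<.05); print("front rim x",np.percentile(Q[m,0],[1,50,99]))
print(s["tool_pos"])
E
```

```text
time: 10.48
tool_pos: [0.6453, -0.0397, 0.0573]
tool_rot: [-1.952, -2.456, 0.004]
contact_force: [-0.8, -0.0, 0.9]
gripper_width: 0.0006
gripper_force: 0.0Traceback (most recent call last):
  File "<stdin>", line 6, in <module>
    return _quantile_unchecked(
        a, q, axis, out, overwrite_input, method, keepdims, weights)
    return _ureduce(a,
                    func=_quantile_ureduce_func,
    ...<5 lines>...
                    overwrite_input=overwrite_input,
                    method=method)
    r = func(a, **kwargs)
    result = _quantile(arr,
                       quantiles=q,
    ...<2 lines>...
                       out=out,
                       weights=wgt)
    slices_having_nans = np.isnan(arr[-1, ...])
                                  ~~~^^^^^^^^^
IndexError: index -1 is out of bounds for axis 0 with size 0
```

TCP sits at 0.057–0.06, which is low; raise by 6 mm and push.

```bash
python3 -m inch '{"delta_pos":[[0,0,-0.006],[0.005,0,0],[0.008,0,0],[0.011,0,0],[0.013,0,0],[0.013,0,0],[0.013,0,0],[0.013,0,0],[0.013,0,0],[0.011,0,0]],"delta_rot":[[0,0,0],[0,0,0],[0,0,0],[0,0,0],[0,0,0],[0,0,0],[0,0,0],[0,0,0],[0,0,0],[0,0,0]],"hand":[0,0,0,0,0,0,0,0,0,0]}' 20
python3 - <<'E'
from h import *
c=arm.capture("side"); f=c["frame"][80:240,180:420][...,::-1]
cv2.imwrite("pics/s2.png",cv2.resize(f,None,fx=3,fy=3,interpolation=2))
E
```

```text
time: 11.78
tool_pos: [0.6242, 0.0577, 0.0661]
tool_rot: [-1.955, -2.459, 0.0]
contact_force: [1.6, -2.4, 3.2]
gripper_width: 0.0006
gripper_force: 1.6
```

View pics/s2.png

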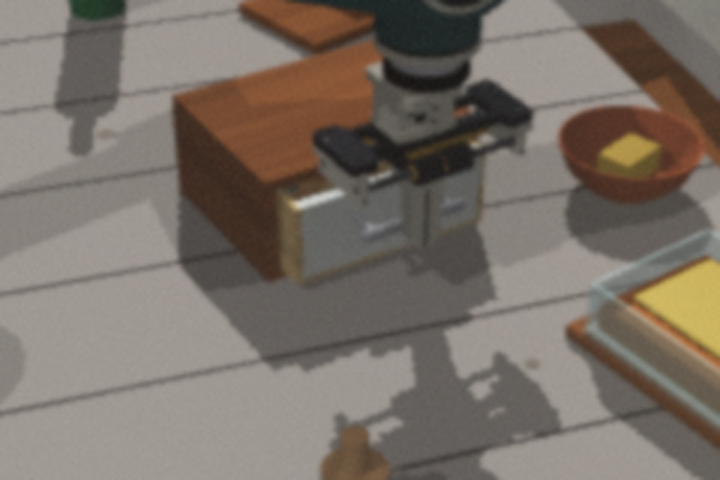

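The fingers are on the handle and the drawer is mostly in, about 35 mm left.

```bash
python3 -m inch '{"delta_pos":[[0.008,0,0],[0.008,0,0],[0.006,0,0],[0.004,0,0],[0,0,0]],"delta_rot":[[0,0,0],[0,0,0],[0,0,0],[0,0,0],[0,0,0]],"hand":[0,0,0,0,0]}' 20
python3 -m inch '{"delta_pos":[[0.003,0,0],[0.002,0,0],[0,0,0]],"delta_rot":[[0,0,0],[0,0,0],[0,0,0]],"hand":[0,0,0]}' 20
```

```text
time: 12.45
tool_pos: [0.6186, 0.0826, 0.0661]
tool_rot: [-1.955, -2.459, -0.0]
contact_force: [-0.2, -0.6, 0.5]
gripper_width: 0.0004
gripper_force: 0.0
time: 12.82
tool_pos: [0.6175, 0.0872, 0.0662]
tool_rot: [-1.955, -2.459, -0.0]
contact_force: [0.7, -0.0, -0.0]
gripper_width: 0.0006
gripper_force: 0.0
```

```bash
python3 -m inch '{"delta_pos":[[0.002,0,0],[0.002,0,0],[0,0,0]],"delta_rot":[[0,0,0],[0,0,0],[0,0,0]],"hand":[0,0,0]}' 20
python3 -m inch '{"delta_pos":[[0.0015,0,0],[0.0015,0,0],[0,0,0]],"delta_rot":[[0,0,0],[0,0,0],[0,0,0]],"hand":[0,0,0]}' 20
```

```text
time: 13.2
tool_pos: [0.6171, 0.0889, 0.0662]
tool_rot: [1.954, 2.456, -0.004]
contact_force: [4.2, -18.1, -0.8]
gripper_width: 0.0
gripper_force: 9.4
time: 13.58
tool_pos: [0.6171, 0.0891, 0.0663]
tool_rot: [1.953, 2.452, -0.008]
contact_force: [9.4, -38.7, -2.3]
gripper_width: 0.0004
gripper_force: 20.1
```

Hard stop reached at about 0.118 m of travel, matching the opening. Back off, rise, and check.

```bash
python3 -m inch '{"delta_pos":[[-0.005,0,0],[-0.015,0,0],[-0.03,0,0],[-0.04,0,0],[-0.03,0,-0.03],[0,0,-0.05],[0,0,-0.05],[0,0,0],[0,0,0]],"delta_rot":[[0,0,0],[0,0,0],[0,0,0],[0,0,0],[0,0,0],[0,0,0],[0,0,0],[0,0,0],[0,0,0]],"hand":[0,0,0,0,0,0,0,0,0]}' 20
python3 - <<'E'
from h import *
np.set_printoptions(precision=4,suppress=True)
c=arm.capture("side"); a=c["frame"][90:280,220:400][...,::-1]
w=arm.capture("wrist")["frame"][...,::-1]
A=cv2.resize(a,(379,400)); B=cv2.resize(w,(421,263)); B=cv2.copyMakeBorder(B,0,137,0,0,0)
cv2.imwrite("pics/end.png",np.hstack([A,B]))
P=pts(arm.capture("top")); v,u=np.mgrid[0:400,0:640]
m=(u>362)&(u<395)&(v>215)&(v<245)&(P[...,2]>.094); print("tall",P[m].mean(0))
th=np.radians(13.13); s=P[...,:2]@np.array([-np.sin(th),np.cos(th)]); t=P[...,:2]@np.array([np.cos(th),np.sin(th)])
for z0,z1 in [(.1,.12),(.085,.099),(.06,.08)]:
    m=(P[...,2]>z0)&(P[...,2]<z1)&(abs(t-.63)<.06)&(s>-.06)&(s<.02); print(z0,m.sum(),np.percentile(s[m],[1,5,50]) if m.any() else "")
E
```

```text
time: 14.7
tool_pos: [0.6427, -0.0232, 0.1954]
tool_rot: [-1.955, -2.458, 0.0]
contact_force: [-0.2, 1.0, -0.4]
gripper_width: 0.0007
gripper_force: 0.0
tall [ 0.4662 -0.2244  0.0989]
0.1 143 [0.0011 0.0027 0.0138]
0.085 0 
0.06 0
```

View pics/end.png

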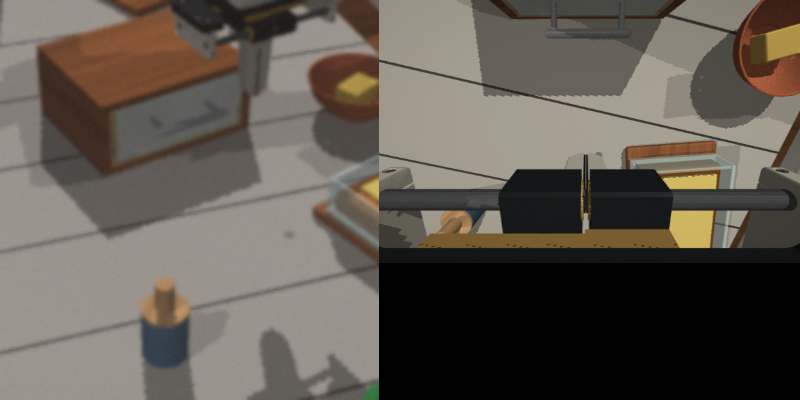

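The picture shows the white front flush with the cabinet around (178,128). The tall pot is upright and unmoved at (165,325), and the gripper is clear.

```bash
python3 -c "
from workcell import arm
print(arm.finish_job())"
```

```text
the job is handed in; nothing more can be done
None
```

I set the short terracotta pot upright in the gap and slid the drawer shut to its stop with the front flush; the tall pot hasn't moved, and the job is handed in (no verdict was returned).

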